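# Set the support plates and hold the board holder's jaw open

### The job

Get the board holder ready for a long circuit board: stack the two aluminium plates flat and squarely on the holder's middle support block, centred on it with their long sides running along the holder's guide rods and their edges flush with each other, and let go of them. Then take the spring jaw by its bar handle, pull it out until its pointer stands opposite the index point on the scale bar, and finish while holding it there against its spring so that I can lay the board in. Leave the other things on the bench where they are.

Things in the scene. Friction and masses are not known exactly. Their poses are not given: they have to be found in the camera images.
- holder: Spring-jaw circuit board holder, fixed to the bench: dark base 260 x 190 mm, top at 10 mm. Origin on the bench under the support block's centre; x runs along the two guide rods (10 mm, at y = +-70 mm) from the spring jaw (near) to the fixed jaw (far; x 50 to 85 mm, 54 mm high), z up. Front end block at x -170 to -152 mm, 38 mm high. Scale bar at y 94 to 112 mm, top at 12.5 mm.
- holder_seat (a point): Centre of the top of the support block, 24 mm above the bench: aluminium bar, 70 mm along the holder's x and 36 mm along y, with free space for fingers on both y sides. Axes as the holder's. Jaws closed, each jaw face is 50 mm from here along x. The two plates belong here, one upon the other; they then come level with the 40 mm high board ledges of the jaws.
- jaw (a joint): Travel of the spring jaw (m): 0 = closed, where its springs hold it; grows as it is pulled towards the holder's -x; end stop at 0.062. Springs pull it back with 4.5 N at 0 plus 180 N/m (about 12 N at 40 mm); it snaps shut when let go.
- jaw_handle (a point): Centre of the spring jaw's handle: round steel bar, 10 mm thick, 90 mm long, along the holder's y, 90 mm above the bench, on two 10 mm posts 80 mm apart. Jaw below it: 30 mm along x, 170 mm along y, top at 54 mm, so 31 mm free under the bar. Pinch the bar from above between the posts, closing along the holder's x. Moves with the jaw.
- jaw_pointer (a point): Tip of the small steel pointer on the left (+y) side of the spring jaw, 17 mm above the bench, at the same x as the handle bar and 101 mm to +y of it. Moves with the jaw.
- index_tip (a point): Point of the index clamped on the scale bar: dark block 14 x 8 x 12 mm with a black thumb screw (22 mm high in all) and a steel point facing the pointer. Fixed, 28 to 48 mm out (holder -x) from where the pointer stands when closed. Axes as the holder's: the jaw is at the mark when its pointer has the same holder x as this point.
- plate_a: Aluminium support plate, 70 x 45 x 8 mm, 50 to 95 g, loose, lying flat on the bench. Origin at the centre of its underside, x along its 70 mm side, z up. Grip it across the 45 mm.
- plate_b: The second, identical plate. Either plate may be the lower one.
- heatsink: Bystander: finned black heat sink 34 x 50 x 22 mm, between the two plates. Origin under its centre.
- multimeter: Bystander: yellow handheld multimeter 150 x 75 x 39 mm. Origin under its centre.
- remote: Bystander: black remote control 190 x 48 x 20 mm. Origin under its centre.
- circuit_board: Bystander: green circuit board with parts, 100 x 75 x 19 mm. Origin under its centre.
- screwdriver: Bystander: screwdriver with red handle, lying. Origin on its underside.
- spray_can: Bystander: spray can, 52 mm across, 160 mm high, standing. Origin under its centre.
- solder_reel: Bystander: reel of solder wire, 54 mm across, 38 mm high, standing flat. Origin under its centre.

How it is judged:
By the outcome, as a careful person would: the job done as asked, in the order asked, and still so for the second after the job is handed in, while the arm keeps its last pose, push and grip.
It also fails if it takes over 64 s, if anything falls off the work surface, if the arm or the gripper's body presses on something with over 40 N, if the wrist force passes 120 N, or if a joint passes its speed limit or range.

### The arm

A 6-joint arm with a two-finger parallel gripper is mounted at the origin on the work surface. World frame = base frame: x ahead of the robot, y to its left, z up, the work surface at z = 0. Lengths are in m, angles in rad, forces in N, time in s.
With the tool pointing down it reaches from about 0.375 to 0.75 m from the base axis. Payload 9 kg.
Tool frame: the origin (TCP) lies at the very end of the fingers, on their centre line; the grasp point (between the pads) lies 19 mm behind it; z points along the fingers, y is the line along which they close (so a half turn about z gives the same grasp; the last joint's range is limited). The gripper opens to 85 mm and grips with 20 to 120 N. Pads are 22 mm wide; open, the fingers measure 114 mm over their backs; the gripper's body (76 mm by 85 mm) begins 54 mm behind the grasp point. The pads swing forward as they close: fully open they stand 13 mm farther back than shut.
Start: joints at [1.013, 0.104, 0.097, 1.564, 0, 1.353], TCP at [0.2, 0.566, 0.231] pointing down, gripper open.
Joint ranges: [-2.99, 2.99], [-0.84, 1.86], [-1.1, 1.16], [-1.84, 2.11], [-1.51, 1.56], [-3.14, 3.14]. Speed limits (rad/s): [2.22, 2.22, 2.57, 3.14, 3.14, 3.14].

### API

Orientations are given as a unit quaternion [w, x, y, z].
In Python, from workcell import ctrl gives the robot as it stands.
- The arm moves only by the shell command python3 nudge.py [FORCE], which reads ROWS from standard input. ROWS is a JSON list of rows, 1 to 20 of them, each of 7 numbers: a rotation vector rx, ry, rz in rad, then dx, dy, dz in m, then the opening from 0.0 (shut) to 1.0 (fully open); each row shifts and turns the commanded pose from where the row before left it, along the tool's axes as they then stand; what a row does not reach is not made up. A row lasts 1/12 s, in which the tool goes at most 0.0417 m and 0.125 rad, less where a joint would pass 70% of its speed; a pose out of reach is approached as far as the arm can. The fingers move at their own pace and stop on an object; FORCE is the grip in N (left out, the last holds). Time passes only in rows, so rows that do not move let the fingers close. It prints the time, the measured TCP pose, the force, the opening and the grip force at its end. Input that does not fit is refused with a message, and nothing moves.
- ctrl.get_obs(): the state, without advancing time (a new reading comes with each control period).
- ctrl.camera(name): name is "scene" or "top" or "wrist"; returns a dict with "frame" (400x640x3 uint8, red, green, blue), "K" (3x3 intrinsics, pixels), "k1" (the pictures are not rectified: a ray, as slopes to the right and down, at radius r is drawn at 1 + k1 r^2 times it, then the intrinsics apply), "eye" and "rotation" of the camera in the world; the wrist camera has in their place "T_tool_cam" (4x4, takes a point from camera to tool coordinates, whose origin is the TCP and whose axes are the flange's). Camera axes: x right, y up, looking along -z (the intrinsics and any distortion apply to the point x, -y, -z); pixel columns grow to the right and rows downward; lengths in m; the calibration is good to about 2 mm. A picture is of the moment at which its call begins: read the wrist's pose just before it. There is no depth.
- ctrl.job_done(): hands the job in; it is judged then, once.
The state is a dict: "t": time; "joint_positions": joint angles; "joint_vel": joint speeds; "joint_torque": joint torques, N m; "tcp_pos": TCP position; "tcp_rot": TCP orientation; "force": force on the tool from outside, world axes, zero at the start; "torque": the same for the moment, N m; "gripper_width": opening from 0.0 (shut) to 1.0 (fully open); "grip_force": force on a finger pad.
Only numpy, scipy, OpenCV 4.12 (cv2) and the standard library are available. Lean on these libraries where they do the work, as an engineer would, in place of code of your own. Each camera call takes 0.05 s, during which the arm holds its last target. There are 200 camera calls.

## Working session

There is one attempt and no reset: what is moved stays moved. The work goes in short steps, Python scripts to look and compute and a shell command to move; the robot and the scene stay as the last step left them, time stands still between calls to the robot, and variables do not carry over. Pictures are saved under pics/ and viewed, at most 10 in all, crops included, and the job is handed in when it is done.

```bash
ls; mkdir -p pics; python3 - <<'E'
from workcell import ctrl
import cv2,numpy as np
o=ctrl.get_obs();print({k:np.round(v,4) for k,v in o.items()})
for n in ("scene","top"):
    c=ctrl.camera(n);cv2.imwrite(f"pics/{n}0.png",c["frame"][:,:,::-1])
    print(n,c["K"],c["k1"],c["eye"],c["rotation"])
c=ctrl.camera("wrist");cv2.imwrite("pics/wrist0.png",c["frame"][:,:,::-1]);print(c["K"],c["k1"],c["T_tool_cam"])
E
```

```text
nudge.py
pics
workcell.py
{'t': np.float64(0.0), 'joint_positions': array([ 1.0133,  0.1047,  0.0964,  1.5639, -0.    ,  1.3531]), 'joint_vel': array([ 0.0012, -0.0009, -0.0001,  0.0009,  0.0021,  0.0005]), 'joint_torque': array([ 1.10000e-03, -5.56923e+01,  5.03654e+01,  1.69000e-02,
       -3.00000e-04, -0.00000e+00]), 'tcp_pos': array([0.1998, 0.5654, 0.2305]), 'tcp_rot': array([-3.000e-04,  1.691e-01,  9.856e-01, -6.000e-04]), 'force': array([-0.1718,  0.2224, -0.7113]), 'torque': array([ 0.0177,  0.0072, -0.0391]), 'grip_force': np.float64(0.0), 'gripper_width': np.float64(0.9982)}
scene [[446.89655509   0.         319.88952027]
 [  0.         446.89655509 203.09725944]
 [  0.           0.           1.        ]] -0.00012619936523324845 [ 1.44209956 -0.23915498  0.8933555 ] [0.71376619 0.33374917 0.25490482 0.56051124]
top [[361.33831618   0.         318.15618057]
 [  0.         361.33831618 198.44413027]
 [  0.           0.           1.        ]] -0.05977948521782539 [ 0.35607507 -0.01938419  0.99601294] [ 0.71245141  0.06249359 -0.06105066 -0.6962617 ]
[[294.80101843   0.         323.22253554]
 [  0.         294.80101843 199.68717433]
 [  0.           0.           1.        ]] 0.016813572170191502 [[-2.20924229e-05  9.59666730e-01  2.81140121e-01  7.15935445e-02]
 [ 9.99999517e-01  2.97453090e-04 -9.36769253e-04 -4.20791209e-04]
 [-9.82612283e-04  2.81139965e-01 -9.59666273e-01 -1.42293153e-01]
 [ 0.00000000e+00  0.00000000e+00  0.00000000e+00  1.00000000e+00]]
```
View pics/top0.png

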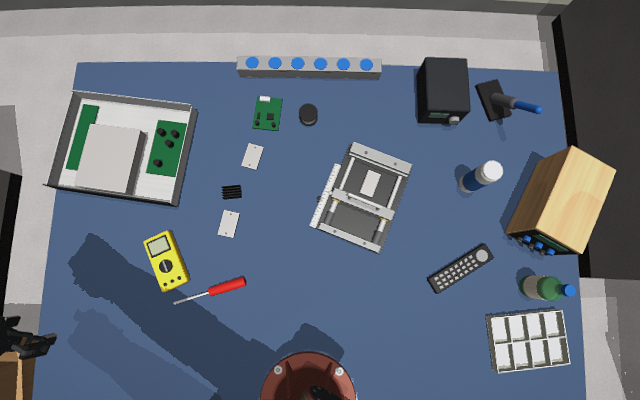

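View pics/scene0.png

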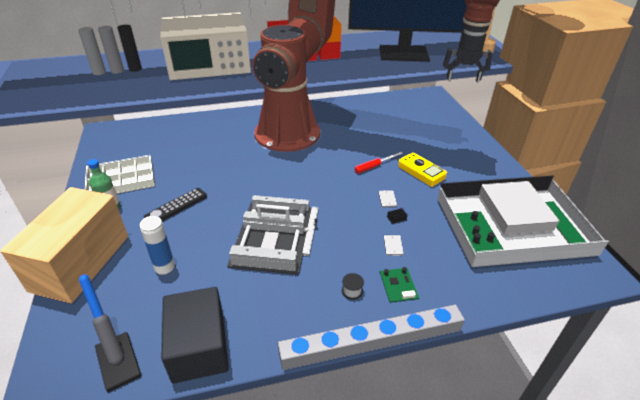

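The top view shows the plates at (252,156) and (229,223), the heat sink at (231,191), the holder around (365,195) with its white scale bar on the left edge, and the support block at (370,183). The scene view shows the same layout, with plates at (388,198) and (394,245).

```bash
cat > h.py <<'E'
from workcell import ctrl
import cv2,numpy as np
from scipy.spatial.transform import Rotation as R
def q(v): return R.from_quat(np.roll(v,-1))
def shot(n,save=None):
    o=ctrl.get_obs();c=ctrl.camera(n)
    if save: cv2.imwrite(f"pics/{save}.png",c["frame"][:,:,::-1])
    if n=="wrist":
        T=np.eye(4);T[:3,:3]=q(o["tcp_rot"]).as_matrix();T[:3,3]=o["tcp_pos"]
        T=T@c["T_tool_cam"];c["Rm"],c["e"]=T[:3,:3],T[:3,3]
    else: c["Rm"],c["e"]=q(c["rotation"]).as_matrix(),np.array(c["eye"])
    c["bgr"]=c["frame"][:,:,::-1].copy();return c
def rays(c,uv):
    uv=np.asarray(uv,float).reshape(-1,1,2)
    s=cv2.undistortPoints(uv,c["K"],np.array([c["k1"],0,0,0.]))[:,0]
    d=np.c_[s[:,0],-s[:,1],-np.ones(len(s))]@c["Rm"].T
    return d/np.linalg.norm(d,axis=1)[:,None]
def plane(c,uv,z):
    d=rays(c,uv);return c["e"]+d*((z-c["e"][2])/d[:,2])[:,None]
def proj(c,P):
    p=(np.atleast_2d(P)-c["e"])@c["Rm"];s=np.c_[p[:,0]/-p[:,2],-p[:,1]/-p[:,2]]
    s=s*(1+c["k1"]*(s**2).sum(1))[:,None];return s*[c["K"][0,0],c["K"][1,1]]+c["K"][:2,2]
def tri(cs,uvs):
    A=np.zeros((3,3));b=np.zeros(3)
    for c,u in zip(cs,uvs):
        d=rays(c,u)[0];M=np.eye(3)-np.outer(d,d);A+=M;b+=M@c["e"]
    return np.linalg.solve(A,b)
def blobs(c,mask,lo,hi):
    n,l,st,ce=cv2.connectedComponentsWithStats(mask.astype(np.uint8))
    out=[]
    for i in range(1,n):
        if lo<st[i,4]<hi:
            k=max(cv2.findContours((l==i).astype(np.uint8),0,1)[0],key=cv2.contourArea)
            out.append((ce[i],st[i,4],k[:,0]))
    return out
E
python3 - <<'E'
from h import *
t=shot("top");s=shot("scene")
def near(c,p,r):
    f=c["frame"].astype(int);m=(f.min(2)>150);yy,xx=np.mgrid[:400,:640];m&=(abs(xx-p[0])<r)&(abs(yy-p[1])<r)
    return max(blobs(c,m,20,5000),key=lambda b:b[1])
for a,b in (((252,156),(394,245)),((229,223),(388,198))):
    A=near(t,a,22);B=near(s,b,16)
    w=plane(t,A[2],.008)[:,:2];r=cv2.minAreaRect((w*1000).astype(np.float32))
    print("tri",tri([t,s],[A[0],B[0]]).round(4),"plane",plane(t,A[0],.008).round(4),r)
for p in ((370,183),(347,197),(313,226),(350,144),(412,160),(378,251)):print(p,plane(t,p,.02).round(3))
img=cv2.resize(t["bgr"][130:265,295:425],None,fx=5.5,fy=4.4,interpolation=cv2.INTER_CUBIC)
img2=cv2.resize(t["bgr"][130:265,295:425],None,fx=4.4,fy=4.4,interpolation=cv2.INTER_CUBIC)
cv2.imwrite("pics/hold.png",img2)
E
```

```text
tri [0.6496 0.176  0.0079] plane [[0.6494 0.1755 0.008 ]] ((649.5471801757812, 175.3238983154297), (44.193504333496094, 69.70081329345703), 75.4610595703125)
tri [0.4553 0.232  0.0077] plane [[0.4551 0.2312 0.008 ]] ((455.2471618652344, 231.18313598632812), (44.88814163208008, 69.61656188964844), 78.7733383178711)
(370, 183) [[ 0.575 -0.158  0.02 ]]
(347, 197) [[ 0.534 -0.094  0.02 ]]
(313, 226) [[ 0.452 -0.003  0.02 ]]
(350, 144) [[ 0.687 -0.102  0.02 ]]
(412, 160) [[ 0.644 -0.276  0.02 ]]
(378, 251) [[ 0.389 -0.179  0.02 ]]
```

View pics/hold.png

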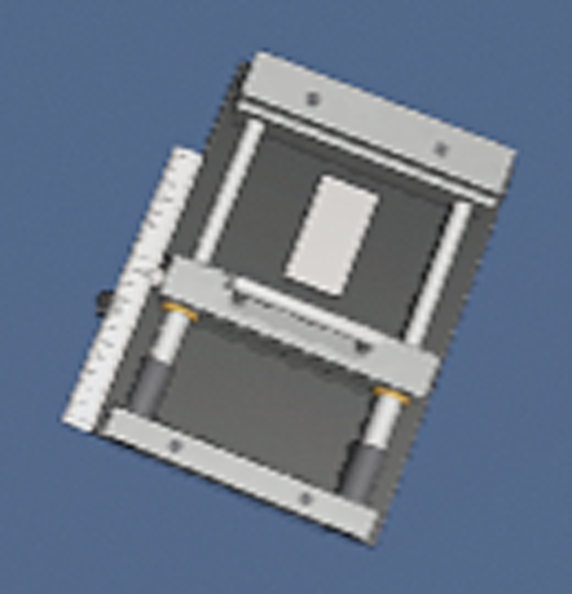

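```bash
echo '[[0,0,0,-0.03,-0.0232,0,1],[0,0,0,-0.03,-0.0232,0,1],[0,0,0,-0.03,-0.0232,0,1],[0,0,0,-0.03,-0.0232,0,1],[0,0,0,-0.03,-0.0232,0,1],[0,0,0,-0.03,-0.0232,0,1],[0,0,0,-0.03,-0.0232,0,1],[0,0,0,-0.03,-0.0232,0,1],[0,0,0,-0.03,-0.0232,0,1],[0,0,0,-0.03,-0.0232,0,1],[0,0,0,-0.03,-0.0232,0,1],[0,0,0,-0.03,-0.0232,0,1],[0,0,0,-0.03,-0.0232,0,1],[0,0,0,-0.03,-0.0232,0,1],[0,0,0,-0.018,-0.014,0,1],[0,0,0,0,0,0,1],[0,0,0,0,0,0,1]]' | python3 nudge.py
cat >> h.py <<'E'
def to(P,long_deg,o=None):
    """tool-axes step to TCP P, tool x at world angle long_deg (mod 180), tool down"""
    o=o or ctrl.get_obs();r=q(o["tcp_rot"]);M=r.as_matrix()
    a=np.deg2rad(long_deg);x=np.array([np.cos(a),np.sin(a),0])
    if x@M[:,0]<0:x=-x
    G=np.c_[x,np.cross([0,0,-1],x),[0,0,-1]]
    print("rotvec",(r.inv()*R.from_matrix(G)).as_rotvec().round(4),"d",(M.T@(np.array(P)-o["tcp_pos"])).round(4),"G-frame d",(G.T@(np.array(P)-o["tcp_pos"])).round(4))
E
python3 - <<'E'
from h import *
o=ctrl.get_obs();print(q(o["tcp_rot"]).as_matrix().round(3),o["joint_positions"].round(2))
c=shot("wrist","w1")
E
```

```text
t: 1.67
tcp_pos: [0.5002, 0.0993, 0.231]
tcp_rot: [-0.0, 0.17, 0.985, 0.0]
force: [-0.4, 0.8, 0.5]
gripper_width: 1.001
grip_force: 0.0
[[-0.942  0.336 -0.001]
 [ 0.336  0.942  0.   ]
 [ 0.001  0.    -1.   ]] [-0.06 -0.17 -0.17  1.57  0.    0.28]
```

View pics/w1.png

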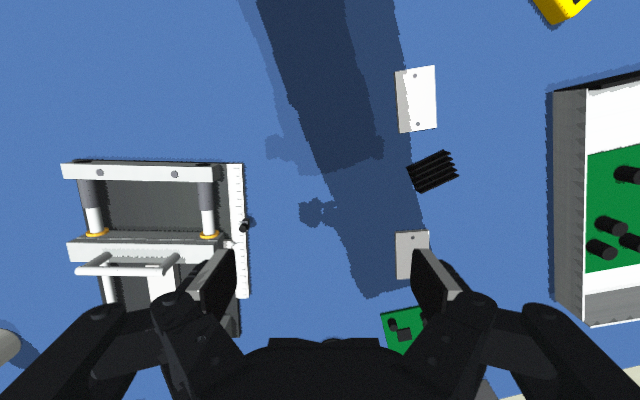

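The wrist view shows the plates at (417,99) and (412,255), the heat sink at (432,170), the index at (244,226) and the pointer around (232,243). I'll move over the holder for two measuring views.

```bash
echo '[[0,0,0,-0.028,-0.018,0,1],[0,0,0,-0.028,-0.018,0,1],[0,0,0,-0.028,-0.018,0,1],[0,0,0,-0.028,-0.018,0,1],[0,0,0,-0.028,-0.018,0,1],[0,0,0,-0.02,-0.01,0,1],[0,0,0,0,0,0,1],[0,0,0,0,0,0,1]]' | python3 nudge.py
python3 - <<'E'
import pickle
from h import *
c=shot("wrist","w2");pickle.dump(c,open("c2.pkl","wb"))
E
echo '[[0,0,0,-0.02,-0.03,0,1],[0,0,0,-0.02,-0.03,0,1],[0,0,0,-0.01,-0.03,0,1],[0,0,0,0,0,0,1],[0,0,0,0,0,0,1]]' | python3 nudge.py
python3 - <<'E'
import pickle
from h import *
c=shot("wrist","w3");pickle.dump(c,open("c3.pkl","wb"))
a=cv2.imread("pics/w2.png")[:290];b=c["bgr"][:290]
cv2.imwrite("pics/w23.png",np.vstack([a,b]))
E
```

```text
t: 2.38
tcp_pos: [0.6176, -0.0467, 0.2308]
tcp_rot: [-0.001, 0.169, 0.986, 0.0]
force: [0.0, 0.5, -0.2]
gripper_width: 1.004
grip_force: 0.0
t: 2.85
tcp_pos: [0.6343, -0.1485, 0.2315]
tcp_rot: [-0.0, 0.169, 0.986, 0.0]
force: [1.0, 0.8, 0.3]
gripper_width: 0.995
grip_force: 0.0
```

View pics/w23.png

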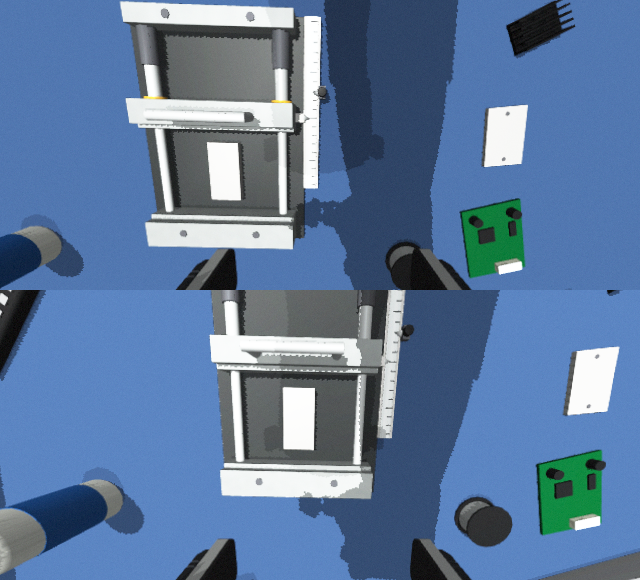

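```bash
python3 - <<'E'
import pickle
from h import *
cs=[pickle.load(open(f"c{i}.pkl","rb")) for i in (2,3)]
def near(c,p,r):
    f=c["frame"].astype(int);m=(f.min(2)>165)
    l=cv2.connectedComponents(m.astype(np.uint8))[1]
    return [b for b in blobs(c,m,200,6000) if abs(b[0]-p).max()<r][0]
for name,ps,z in (("seat",((224,171),(299,128)),.024),("plateA",((505,135),(591,91)),.008)):
    B=[near(c,np.array(p),12) for c,p in zip(cs,ps)]
    print(name,"tri",tri(cs,[b[0] for b in B]).round(4))
    for c,b in zip(cs,B):
        r=cv2.minAreaRect((plane(c,b[2],z)[:,:2]*1000).astype(np.float32));print("  plane",plane(c,b[0],z).round(4),np.round(r[0],1),np.round(r[1],1),round(r[2],2))
for c,u in zip(cs,[(148,116,250,116),(245,57,345,57)]):pass
A=cs[0]["bgr"][70:145,115:345];B=cs[1]["bgr"][0:75,200:430]
cv2.imwrite("pics/z.png",cv2.resize(np.vstack([A,B]),None,fx=3.4,fy=3.4,interpolation=cv2.INTER_CUBIC))
E
```

```text
seat tri [ 0.5724 -0.1573  0.0229]
  plane [[ 0.5724 -0.1568  0.024 ]] [ 573.5 -157.2] [36.  69.3] 69.0
  plane [[ 0.5724 -0.1572  0.024 ]] [ 573.7 -157.4] [35.6 69.2] 68.26
plateA tri [0.6475 0.1754 0.0082]
  plane [[0.6475 0.1755 0.008 ]] [648.6 175. ] [45.6 69.8] 75.25
  plane [[0.6475 0.1756 0.008 ]] [649. 175.] [45.9 70.7] 75.18
```

View pics/z.png

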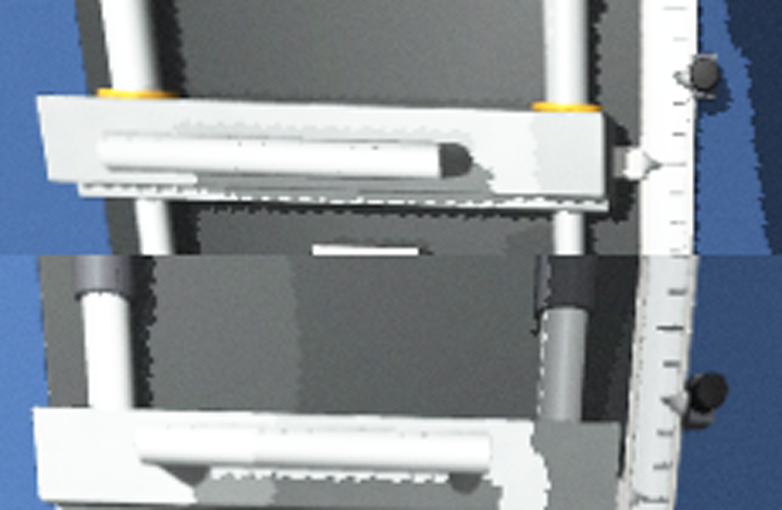

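```bash
python3 - <<'E'
import pickle
from h import *
c2,c3=[pickle.load(open(f"c{i}.pkl","rb")) for i in (2,3)]
# holder direction: scale bar and rods edges in c2 by line fit of the white strip centres per row
for c,z,(u0,u1,v0,v1) in ((c2,.0125,(296,326,130,184)),(c2,.0125,(296,326,25,85)),(c3,.0125,(370,412,5,38)),):
    g=c["bgr"][v0:v1,u0:u1].min(2)>150
    pts=np.array([(u0+np.nonzero(r)[0].max()+.5,v0+i) for i,r in enumerate(g) if r.any()],float)
    P=plane(c,pts,z)[:,:2].astype(np.float32);l=cv2.fitLine(P,cv2.DIST_HUBER,0,1e-4,1e-4).ravel();print("edge deg",np.rad2deg(np.arctan2(l[1],l[0])))
it=tri([c2,c3],[(314.4,92.6),(395.6,43.2)]);print("index tri",it.round(4))
print("handle",[tri([c2,c3],[a,b]).round(4) for a,b in (((144.5,114),(241,57)),((244.5,117),(344.5,58)))])
S=np.array([.5735,-.1573,0])
for deg in (-21,-21.5):
    a=np.deg2rad(deg);H=np.array([[np.cos(a),np.sin(a)],[-np.sin(a),np.cos(a)]])
    p=plane(c2,[(308.2,118.2)],.017)[0];i=plane(c2,[(314.4,92.6)],.017)[0];i3=plane(c3,[(395.6,43.2)],.017)[0]
    print(deg,[ (H@(x-S)[:2]).round(4) for x in (p,i,i3)])
    print(" expect pointer px",proj(c2,np.r_[S[:2]+H.T@[-.065,.101],.017]))
    for u in ((144.5,114),(194,115.5),(244.5,117)):print("  handle",(H@(plane(c2,[u],.093)[0]-S)[:2]).round(4))
E
```

```text
edge deg -21.278759
edge deg -21.133646
edge deg -20.349611
index tri [ 0.5245 -0.0249  0.0123]
handle [array([ 0.4976, -0.1769,  0.0907]), array([ 0.5293, -0.092 ,  0.092 ])]
-21 [array([-0.0643,  0.0998]), array([-0.0924,  0.1065]), array([-0.0926,  0.1048])]
 expect pointer px [[309.23805565 117.58302523]]
  handle [-0.0647 -0.0448]
  handle [-0.0648 -0.0004]
  handle [-0.0649  0.0453]
-21.5 [array([-0.0651,  0.0992]), array([-0.0933,  0.1057]), array([-0.0936,  0.104 ])]
 expect pointer px [[309.71227044 118.38699324]]
  handle [-0.0643 -0.0453]
  handle [-0.0648 -0.001 ]
  handle [-0.0653  0.0447]
```

```bash
python3 - <<'E'
from h import *
to((.6488,.175,.05),-14.8)
E
```

```text
rotvec [ 0.0005 -0.     -0.0809] d [0.0937 0.3089 0.1818] G-frame d [0.0684 0.3155 0.1817]
```

```bash
echo '[[0,0,-0.0809,0,0,0,0.8],[0,0,0,0.0076,0.035,0,0.65],[0,0,0,0.0076,0.035,0,0.65],[0,0,0,0.0076,0.035,0,0.65],[0,0,0,0.0076,0.035,0,0.65],[0,0,0,0.0076,0.035,0.02,0.65],[0,0,0,0.0076,0.035,0.02,0.65],[0,0,0,0.0076,0.035,0.02,0.65],[0,0,0,0.0076,0.035,0.02,0.65],[0,0,0,0.0076,0.035,0.02,0.65],[0,0,0,0,0,0.03,0.65],[0,0,0,0,0,0.03,0.65],[0,0,0,0,0,0.02,0.65],[0,0,0,0,0,0,0.65],[0,0,0,0,0,0,0.65]]' | python3 nudge.py
python3 - <<'E'
from h import *
to((.6488,.175,.01),-14.8)
c=shot("wrist","w4")
P=np.array([[.6488,.175,.008]]);print(proj(c,P),c["bgr"][::1].shape)
f=c["frame"].astype(int)
for b in blobs(c,(f.min(2)>150),400,40000):
    r=cv2.minAreaRect((plane(c,b[2],.008)[:,:2]*1000).astype(np.float32));print(b[0].round(),np.round(r[0],1),np.round(r[1],1),round(r[2],2))
E
```

```text
t: 4.15
tcp_pos: [0.6475, 0.1748, 0.0511]
tcp_rot: [-0.001, 0.128, 0.992, -0.0]
force: [1.1, -0.4, -0.2]
gripper_width: 0.647
grip_force: 0.0
rotvec [-0.0003 -0.0019  0.0015] d [-0.0013  0.0005  0.0411] G-frame d [-0.0012  0.0005  0.0411]
[[324.29349096 226.19136446]] (400, 640, 3)
[313. 247.] [675.1 160.6] [ 59.6 139.3] 61.14
[398. 262.] [687.7 218.5] [37.3 10.2] 5.95
[200. 363.] [734.2  56.6] [24.  31.6] 41.08
[463. 387.] [810.7 248.3] [42.7 21.6] 27.41
[177. 392.] [754.4  25.2] [31.9 16.1] 74.45
```

View pics/w4.png

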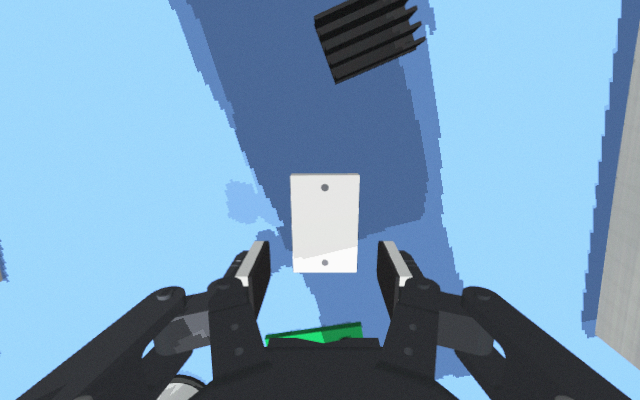

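The plate appears square to the tool between the open fingers, with corners at (290,174), (359,174), (357,272) and (294,272).

```bash
python3 - <<'E'
from h import *
c=shot("wrist");P=plane(c,[(290.5,174.5),(359,174.5),(357,272),(294,272)],.008);r=cv2.minAreaRect((P[:,:2]*1000).astype(np.float32));print(r)
to((*np.array(r[0])/1000,.004),r[2]-(90 if r[1][0]<r[1][1] else 0))
E
echo '[[0,0,0,-0.0006,0,0.02,0.65],[0,0,0,-0.0006,0.0005,0.013,0.65],[0,0,0,0,0,0.006,0.65],[0,0,0,0,0,0.004,0.65],[0,0,0,0,0,0,0.65],[0,0,0,0,0,0.002,0.65],[0,0,0,0,0,0.001,0.65]]' | python3 nudge.py
echo '[[0,0,0,0,0,0.001,0.65],[0,0,0,0,0,0.001,0.65]]' | python3 nudge.py
```

```text
((650.9425659179688, 175.30001831054688), (44.868526458740234, 70.8403091430664), 75.49620056152344)
rotvec [ 0.0011  0.0027 -0.0048] d [-0.0005  0.0013  0.0499] G-frame d [-0.0006  0.0014  0.0499]
t: 4.83
tcp_pos: [0.651, 0.1734, 0.006]
tcp_rot: [0.001, 0.129, 0.992, 0.0]
force: [0.1, 0.5, -0.3]
gripper_width: 0.651
grip_force: 0.0
t: 5.0
tcp_pos: [0.6508, 0.1734, 0.0037]
tcp_rot: [0.0, 0.129, 0.992, 0.0]
force: [1.0, -0.6, 1.1]
gripper_width: 0.649
grip_force: 0.0
```

```bash
for i in 1 2 3; do echo '[[0,0,0,0,0,0.0015,0.65],[0,0,0,0,0,0,0.65]]' | python3 nudge.py | egrep 'pos|force: \['; done
```

```text
tcp_pos: [0.6504, 0.1734, 0.0016]
force: [-0.4, -0.7, -0.3]
tcp_pos: [0.6504, 0.1734, 0.0001]
force: [0.2, 0.6, -0.2]
tcp_pos: [0.6504, 0.1734, -0.0015]
force: [0.6, 0.5, -0.1]
```

```bash
echo '[[0,0,0,0,0,0.0015,0.65],[0,0,0,0,0,0,0.65]]' | python3 nudge.py | egrep 'pos|force: \['; echo '[[0,0,0,0,0,0,0.4],[0,0,0,0,0,0,0.4],[0,0,0,0,0,0,0.4],[0,0,0,0,0,0,0.4],[0,0,0,0,0,0,0.4]]' | python3 nudge.py 50
```

```text
tcp_pos: [0.6504, 0.1734, -0.003]
force: [0.0, 0.2, -0.1]
t: 6.08
tcp_pos: [0.6512, 0.1735, -0.0017]
tcp_rot: [0.001, 0.129, 0.992, 0.0]
force: [-0.8, 0.9, 5.3]
gripper_width: 0.507
grip_force: 53.8
```

```bash
echo '[[0,0,0,0,0,-0.02,0.4],[0,0,0,0,0,-0.04,0.4],[0,0,0,0,0,-0.04,0.4],[0,0,0,0,0,-0.02,0.4],[0,0,0,0,0,0,0.4],[0,0,0,0,0,0,0.4],[0,0,0,0,0,0,0.4]]' | python3 nudge.py
python3 - <<'E'
from h import *
c=shot("wrist","w5");f=c["frame"].astype(int)
o=ctrl.get_obs();M=q(o["tcp_rot"]).as_matrix();z=o["tcp_pos"][2]+.010
# near edge of plate: white->blue transitions along columns
for u in (295,305,315,325,335,345,355):
    col=f[120:280,u].min(1);v=120+np.nonzero(col>140)[0]
    v=v[0] if len(v) else -1
    print(u,v,((plane(c,[(u,v-.5)],z)[0]-o["tcp_pos"])@M).round(4) if v>0 else "")
print(f[160:200:4,325])
to((.5736,-.1573,.1),-21.2)
E
```

```text
t: 6.67
tcp_pos: [0.6499, 0.1733, 0.1159]
tcp_rot: [-0.001, 0.129, 0.992, -0.0]
force: [-0.1, -0.7, -1.4]
gripper_width: 0.509
grip_force: 51.1
295 190 [ 0.0372 -0.0133 -0.0099]
305 190 [ 0.0372 -0.0086 -0.0099]
315 190 [ 0.0372 -0.004  -0.0099]
325 190 [ 0.0372  0.0007 -0.0099]
335 190 [ 0.0372  0.0053 -0.0099]
345 190 [ 0.0372  0.01   -0.0099]
355 190 [ 0.0372  0.0147 -0.0099]
[[ 67  91 132]
 [ 62  86 124]
 [ 59  85 125]
 [ 62  89 127]
 [ 60  86 126]
 [ 65  89 128]
 [ 63  87 127]
 [135 136 133]
 [202 204 200]
 [203 203 199]]
rotvec [-0.001  -0.0026  0.1111] d [-0.0113 -0.339   0.0155] G-frame d [-0.0488 -0.3357  0.0153]
```

```bash
echo '[[0,0,0.111,0,0,0,0.4],[0,0,0,-0.0051,-0.0335,0,0.4],[0,0,0,-0.0051,-0.0335,0,0.4],[0,0,0,-0.0051,-0.0335,0,0.4],[0,0,0,-0.0051,-0.0335,0,0.4],[0,0,0,-0.0051,-0.0335,0,0.4],[0,0,0,-0.0051,-0.0335,0,0.4],[0,0,0,-0.0051,-0.0335,0,0.4],[0,0,0,-0.0051,-0.0335,0,0.4],[0,0,0,-0.0051,-0.0335,0,0.4],[0,0,0,-0.0051,-0.0335,0,0.4],[0,0,0,0,0,0.02,0.4],[0,0,0,0,0,0,0.4],[0,0,0,0,0,0,0.4],[0,0,0,0,0,0,0.4],[0,0,0,0,0,0,0.4]]' | python3 nudge.py
python3 - <<'E'
from h import *
to((.5757,-.1581,.045),-21.2)
c=shot("wrist","w6")
E
```

```text
t: 8.05
tcp_pos: [0.5773, -0.1563, 0.0976]
tcp_rot: [0.0, 0.183, 0.983, 0.0]
force: [-0.3, 0.1, -0.4]
gripper_width: 0.51
grip_force: 51.2
rotvec [0.0002 0.     0.0016] d [ 0.0008 -0.0022  0.0526] G-frame d [ 0.0008 -0.0022  0.0526]
```

View pics/w6.png

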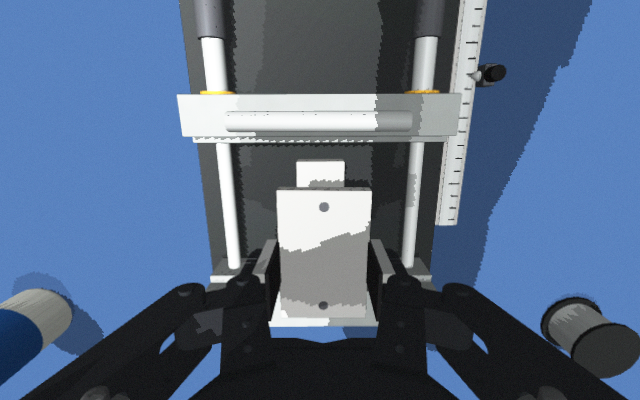

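The plate in hand lies parallel to the rods above the block. The block's near end is visible at (297–344, 160), and the plate's near edge spans (277–372, 189).

```bash
python3 - <<'E'
from h import *
c=shot("wrist");o=ctrl.get_obs();M=q(o["tcp_rot"]).as_matrix();f=c["frame"].astype(int).min(2)
tl=lambda u,v,z:((plane(c,[(u,v)],z)[0]-o["tcp_pos"])@M).round(4)
h=np.nonzero(f[170,270:370]>150)[0]+270;v=np.nonzero(f[148:185,315]>150)[0]+148
print("block",h[0],h[-1],v[0],"near",tl(320,v[0]-.5,.024),"sides",tl(h[0]-.5,170,.024),tl(h[-1]+.5,170,.024))
h=np.nonzero(f[200,255:395]>130)[0]+255;v=np.nonzero(f[178:230,300]>150)[0]+178;z=o["tcp_pos"][2]+.01
print("plate",h[0],h[-1],v[0],"near",tl(300,v[0]-.5,z),"sides",tl(h[0]-.5,200,z),tl(h[-1]+.5,200,z))
to((.5757,-.1581,.045),-21.2)
E
```

```text
block 296 344 161 near [ 0.0384 -0.0025  0.0739] sides [ 0.0313 -0.0207  0.0739] [0.0313 0.0157 0.0739]
plate 276 371 178 near [ 0.0435 -0.0108 -0.01  ] sides [ 0.0328 -0.0225 -0.01  ] [ 0.0328  0.0224 -0.01  ]
rotvec [0.0001 0.0008 0.0015] d [ 0.0012 -0.002   0.0529] G-frame d [ 0.0011 -0.002   0.0529]
```

```bash
echo '[[0,0,0,0.0012,-0.0023,0.01,0.4],[0,0,0,0,0,0.02,0.4],[0,0,0,0,0,0.02,0.4],[0,0,0,0,0,0.012,0.4],[0,0,0,0,0,0.006,0.4],[0,0,0,0,0,0,0.4],[0,0,0,0,0,0,0.4]]' | python3 nudge.py; for i in 1 2 3 4; do echo '[[0,0,0,0,0,0.002,0.4],[0,0,0,0,0,0,0.4]]' | python3 nudge.py | egrep 'pos|force: \['; done
```

```text
t: 8.73
tcp_pos: [0.5751, -0.1591, 0.0296]
tcp_rot: [0.0, 0.184, 0.983, 0.0]
force: [0.3, -1.1, 0.2]
gripper_width: 0.507
grip_force: 51.2
tcp_pos: [0.5757, -0.1594, 0.0282]
force: [0.1, -0.1, -0.5]
tcp_pos: [0.5752, -0.1592, 0.0255]
force: [0.3, -0.4, -0.5]
tcp_pos: [0.5749, -0.1591, 0.0231]
force: [0.2, 0.1, -1.3]
tcp_pos: [0.5751, -0.1592, 0.0222]
force: [-3.5, 0.8, 8.4]
```

```bash
echo '[[0,0,0,0,0,-0.001,0.65],[0,0,0,0,0,0,0.65],[0,0,0,0,0,0,0.65],[0,0,0,0,0,-0.02,0.65],[0,0,0,0,0,-0.04,0.65],[0,0,0,0,0,-0.04,0.65],[0,0,0,0,0,-0.02,0.65],[0,0,0,0,0,0,0.65],[0,0,0,0,0,0,0.65],[0,0,0,0,0,0,0.65]]' | python3 nudge.py 
python3 - <<'E'
from h import *
c=shot("wrist","w7");o=ctrl.get_obs()
P0=np.array([.5736,-.1573]);a=np.deg2rad(-21.2);H=np.array([[np.cos(a),np.sin(a)],[-np.sin(a),np.cos(a)]])
print(proj(c,np.array([[.5736,-.1573,.032]])))
to((.4551,.2312,.12),-11.2)
cv2.imwrite("pics/w7z.png",cv2.resize(c["bgr"][60:310,180:480],None,fx=2.4,fy=2.4,interpolation=cv2.INTER_CUBIC))
f=c["frame"].astype(int)
for b in blobs(c,f.min(2)>150,1500,20000):
    r=cv2.minAreaRect((plane(c,b[2],.032)[:,:2]*1000).astype(np.float32));print(b[0].round(),np.round(r[0],1),np.round(r[1],1),round(r[2],2),H@(np.array(r[0])/1000-P0))
E
```

```text
t: 10.23
tcp_pos: [0.5746, -0.1589, 0.1413]
tcp_rot: [-0.001, 0.184, 0.983, 0.0]
force: [0.5, 0.7, -0.5]
gripper_width: 0.654
grip_force: 0.0
[[324.67706114 195.87231892]]
rotvec [ 0.0006 -0.0022 -0.1745] d [0.2521 0.3205 0.0214] G-frame d [0.1926 0.3594 0.0207]
[431. 119.] [555.1 -63.7] [ 47.1 197.5] 67.83 [-0.05111217  0.08058624]
[284. 130.] [ 553.  -167.3] [152.9 129.7] 68.96 [-0.01558457 -0.0168124 ]
[323. 193.] [ 572.3 -158.2] [44.8 69.3] 67.87 [-0.0008668  -0.00134059]
[321. 279.] [ 650.6 -189.3] [112.3  32.6] 68.77 [ 0.0833651  -0.00198931]
```

View pics/w7z.png

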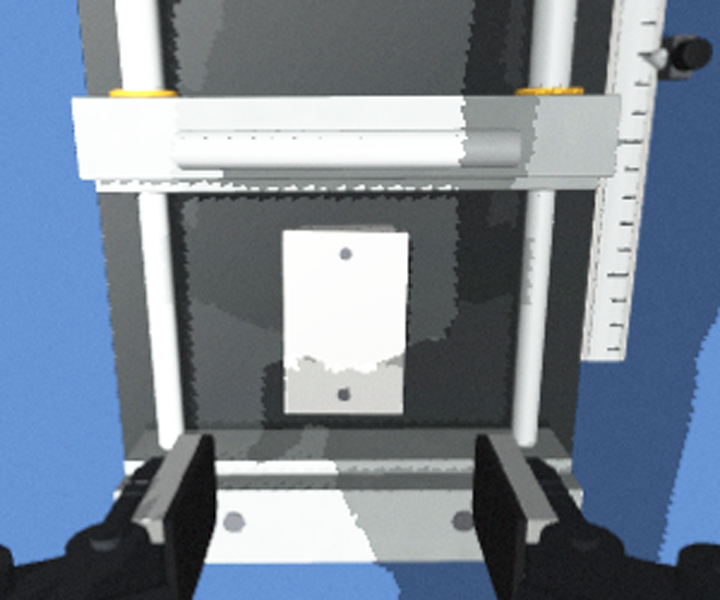

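```bash
cat > fit.py <<'E'
from h import *
def edge(c,rows,u0,u1,z,k,thr=150):
    f=c["frame"].astype(int).min(2);p=[]
    for v in rows:
        h=np.nonzero(f[v,u0:u1]>thr)[0]
        if len(h)>5:p.append((u0+(h[0]-.5 if k==0 else h[-1]+.5),v))
    P=plane(c,p,z)[:,:2].astype(np.float32)*1000
    l=cv2.fitLine(P,cv2.DIST_HUBER,0,.1,.001).ravel();l=l if l[0]>0 else l*[-1,-1,1,1]
    return np.rad2deg(np.arctan2(l[1],l[0])),l[2:]
E
python3 - <<'E'
from fit import *
c=shot("wrist");n=np.array([np.sin(np.deg2rad(21.2)),np.cos(np.deg2rad(21.2))])
for nm,a in (("rodL",(range(145,235,2),232,262,.03)),("rodR",(range(145,235,2),390,412,.03)),("plate",(range(160,228,2),285,360,.032)),("scale",(range(70,205,3),422,450,.0125))):
    for k in (0,1):
        d,p=edge(c,*a,k,120);print(nm,k,d.round(2),"y_h",((p-[573.6,-157.3])@n).round(2), p)
E
```

```text
rodL 0 -20.83 y_h -74.26 [ 548.32605 -227.14745]
rodL 1 -20.74 y_h -64.01 [ 544.99133 -214.86339]
rodR 0 -21.0 y_h 63.68 [591.2102   -95.827446]
rodR 1 -20.84 y_h 73.07 [594.6124   -87.073425]
plate 0 -20.71 y_h -24.04 [ 557.31177 -176.76718]
plate 1 -21.95 y_h 21.2 [ 571.75024 -133.84142]
scale 0 -20.7 y_h 93.24 [574.30115 -57.5666 ]
scale 1 -18.77 y_h 109.97 [569.96204 -37.94078]
```

```bash
echo '[[0,0,-0.0872,0,0,0,0.65],[0,0,-0.0872,0,0,0,0.65],[0,0,0,0.016,0.03,0,0.65],[0,0,0,0.016,0.03,0,0.65],[0,0,0,0.016,0.03,0,0.65],[0,0,0,0.016,0.03,0,0.65],[0,0,0,0.016,0.03,0,0.65],[0,0,0,0.016,0.03,0,0.65],[0,0,0,0.016,0.03,0,0.65],[0,0,0,0.016,0.03,0,0.65],[0,0,0,0.016,0.03,0.01,0.65],[0,0,0,0.016,0.03,0.02,0.65],[0,0,0,0.016,0.03,0.02,0.65],[0,0,0,0.016,0.03,0.03,0.65],[0,0,0,0,0,0,0.65],[0,0,0,0,0,0,0.65],[0,0,0,0,0,0,0.65],[0,0,0,0,0,0,0.65]]' | python3 nudge.py
python3 - <<'E'
from fit import *
c=shot("wrist","w8");f=c["frame"].astype(int)
hsv=cv2.cvtColor(c["bgr"],cv2.COLOR_BGR2HSV);to((.4551,.2312,.0),-11.2);print(proj(c,[[.4551,.2312,.008]]))
for b in blobs(c,(hsv[...,1]<40)&(f.min(2)>140),1500,20000):
    r=cv2.minAreaRect((plane(c,b[2],.008)[:,:2]*1000).astype(np.float32));print(b[0].round(),np.round(r[0],1),np.round(r[1],1),round(r[2],2))
    if 40<min(r[1])<50: to((*np.array(r[0])/1000,0),r[2]+90)
E
```

```text
t: 11.83
tcp_pos: [0.4583, 0.2279, 0.0654]
tcp_rot: [0.001, 0.098, 0.995, 0.0]
force: [0.0, 0.2, 1.7]
gripper_width: 0.65
grip_force: 0.0
rotvec [ 0.0005  0.0015 -0.0015] d [0.0041 0.0026 0.0656] G-frame d [0.004  0.0026 0.0657]
[[327.10002448 212.19606215]]
[616.  56.] [391.8 425.5] [38.5 34.5] 25.81
[ 19. 312.] [496.1 -21.5] [18.7 93.6] 69.16
[612. 305.] [581.4 435.9] [40.7 86.7] 83.51
rotvec [ 0.0004  0.0015 -0.0837] d [-0.0797  0.228   0.0659] G-frame d [-0.0986  0.2206  0.0657]
```

```bash
python3 - <<'E'
from fit import *
c=shot("wrist");f=c["frame"].astype(int);hsv=cv2.cvtColor(c["bgr"],cv2.COLOR_BGR2HSV)
print(f[212,240:420:8].tolist());print(f[140:300:8,326].tolist())
m=(hsv[...,1]<60)&(f.min(2)>85)
for b in blobs(c,m,1000,30000):
    r=cv2.minAreaRect((plane(c,b[2],.008)[:,:2]*1000).astype(np.float32));print(b[0].round(),b[1],np.round(r[0],1),np.round(r[1],1),round(r[2],2))
    if 42<min(r[1])<49 and max(r[1])<76: to((*np.array(r[0])/1000,0),r[2]+90)
E
```

```text
[[78, 119, 173], [66, 99, 150], [36, 54, 81], [48, 68, 103], [36, 51, 77], [39, 55, 77], [39, 53, 78], [132, 132, 131], [132, 133, 132], [135, 135, 134], [133, 135, 132], [134, 133, 134], [133, 132, 132], [133, 134, 133], [133, 131, 130], [37, 55, 81], [35, 51, 77], [38, 51, 80], [35, 53, 78], [34, 51, 77], [39, 53, 80], [45, 67, 101], [62, 89, 130]]
[[38, 50, 77], [37, 50, 77], [32, 48, 77], [128, 131, 125], [66, 67, 70], [136, 137, 134], [136, 133, 134], [136, 135, 134], [136, 136, 135], [134, 134, 132], [131, 133, 130], [129, 131, 131], [130, 131, 131], [62, 67, 67], [173, 172, 169], [47, 66, 102], [46, 69, 103], [49, 66, 103], [48, 71, 105], [53, 73, 104]]
[616.  55.] 3410 [392.  425.5] [39.8 35. ] 25.25
[326. 209.] 5752 [454.9 230.7] [45. 70.] 78.7
rotvec [0.0006 0.0016 0.0001] d [0.0042 0.0021 0.0657] G-frame d [0.0041 0.0021 0.0657]
[585. 296.] 5227 [559.3 407.2] [120.1  73.3] 39.55
[ 20. 309.] 2532 [492.9 -20.9] [ 25.  102.1] 64.14
```

```bash
echo '[[0,0,0,0.0042,0.0021,0.01,0.65],[0,0,0,0,0,0.02,0.65],[0,0,0,0,0,0.02,0.65],[0,0,0,0,0,0.01,0.65],[0,0,0,0,0,0.005,0.65],[0,0,0,0,0,0.003,0.65],[0,0,0,0,0,0,0.65],[0,0,0,0,0,0,0.65]]' | python3 nudge.py
echo '[[0,0,0,0,0,0,0.4],[0,0,0,0,0,0,0.4],[0,0,0,0,0,0,0.4],[0,0,0,0,0,0,0.4],[0,0,0,0,0,0,0.4]]' | python3 nudge.py 50
```

```text
t: 12.6
tcp_pos: [0.4543, 0.2317, -0.0024]
tcp_rot: [0.001, 0.098, 0.995, 0.0]
force: [0.0, 0.1, -0.0]
gripper_width: 0.651
grip_force: 0.0
t: 13.02
tcp_pos: [0.4548, 0.2318, -0.0018]
tcp_rot: [0.001, 0.098, 0.995, 0.0]
force: [-1.0, -0.1, 5.9]
gripper_width: 0.508
grip_force: 54.8
```

```bash
echo '[[0,0,0,0,0,-0.02,0.4],[0,0,0,0,0,-0.04,0.4],[0,0,0,0,0,-0.04,0.4],[0,0,0,0,0,-0.03,0.4],[0,0,0,0,0,0,0.4],[0,0,0,0,0,0,0.4],[0,0,0,0,0,0,0.4]]' | python3 nudge.py
python3 - <<'E'
from h import *
c=shot("wrist","w9");f=c["frame"].astype(int).min(2)
o=ctrl.get_obs();M=q(o["tcp_rot"]).as_matrix();z=o["tcp_pos"][2]+.010
for u in (300,320,340):
    v=[v for v in range(150,260) if f[v:v+6,u].min()>120][:1]
    print(u,v,((plane(c,[(u,v[0]-.5)],z)[0]-o["tcp_pos"])@M).round(4) if v else f[150:260:6,u])
a=np.deg2rad(-20.9);print("rotation etc");to((.5736,-.1573,.1),-20.9)
E
```

```text
t: 13.6
tcp_pos: [0.4535, 0.2315, 0.1262]
tcp_rot: [-0.0, 0.098, 0.995, -0.0]
force: [-1.0, 0.3, -0.9]
gripper_width: 0.506
grip_force: 51.4
300 [] [ 29  29  24  26  28  28  33  29 104 105 104 105 108 104 107 108 107 104
 108]
320 [] [ 31  29  32  35  29  31  30  32 103 107  51  46 104 105 108 107 109 106
 104]
340 [] [ 25  30  27  29  32  26  30  24 102 106 108 109 106 105 109 107 107 109
 108]
rotation etc
rotvec [-0.0008 -0.0016  0.1693] d [-0.1939 -0.3579  0.0253] G-frame d [-0.2514 -0.3201  0.0254]
```

```bash
python3 - <<'E'
from h import *
c=shot("wrist");f=c["frame"].astype(int).min(2)
o=ctrl.get_obs();M=q(o["tcp_rot"]).as_matrix();z=o["tcp_pos"][2]+.010
for u in (300,335,345):
    v=[v for v in range(150,260) if f[v:v+6,u].min()>95][0];print(f[v-4:v+2,u],v,((plane(c,[(u,v-.5)],z)[0]-o["tcp_pos"])@M).round(4))
E
```

```text
[ 63  68  68  89 105 110] 198 [ 0.0336 -0.011  -0.0099]
[ 67  65  67  91 106 109] 198 [ 0.0336  0.0054 -0.0099]
[ 68  70  70  89 105 107] 198 [ 0.0336  0.01   -0.0099]
```

```bash
echo '[[0,0,0.0847,0,0,0,0.4],[0,0,0.0846,0,0,0,0.4],[0,0,0,-0.0208,-0.0267,0,0.4],[0,0,0,-0.0208,-0.0267,0,0.4],[0,0,0,-0.0208,-0.0267,0,0.4],[0,0,0,-0.0208,-0.0267,0,0.4],[0,0,0,-0.0208,-0.0267,0,0.4],[0,0,0,-0.0208,-0.0267,0,0.4],[0,0,0,-0.0208,-0.0267,0,0.4],[0,0,0,-0.0208,-0.0267,0,0.4],[0,0,0,-0.0208,-0.0267,0,0.4],[0,0,0,-0.0208,-0.0267,0,0.4],[0,0,0,-0.0208,-0.0267,0,0.4],[0,0,0,-0.0208,-0.0267,0.01,0.4],[0,0,0,0,0,0.018,0.4],[0,0,0,0,0,0,0.4],[0,0,0,0,0,0,0.4],[0,0,0,0,0,0,0.4],[0,0,0,0,0,0,0.4]]' | python3 nudge.py
python3 - <<'E'
from h import *
to((.5719,-.1571,.06),-20.9)
c=shot("wrist","w10");o=ctrl.get_obs();M=q(o["tcp_rot"]).as_matrix();f=c["frame"].astype(int).min(2)
print(proj(c,np.r_[[[.5723,-.1582,.032]]]).round(),f[150:210:2,[300,315]].T.tolist(),f[185,265:385:4].tolist())
E
```

```text
t: 15.28
tcp_pos: [0.5727, -0.1559, 0.0995]
tcp_rot: [0.0, 0.181, 0.984, -0.0]
force: [0.2, 0.5, -0.3]
gripper_width: 0.513
grip_force: 51.4
rotvec [0.0001 0.0006 0.0012] d [ 0.0003 -0.0014  0.0395] G-frame d [ 0.0003 -0.0014  0.0395]
[[320. 213.]] [[48, 67, 70, 69, 69, 69, 75, 101, 106, 234, 250, 249, 249, 249, 249, 249, 248, 248, 248, 248, 247, 248, 112, 107, 239, 245, 245, 246, 245, 245], [43, 69, 73, 70, 68, 71, 68, 109, 116, 229, 249, 248, 248, 248, 247, 248, 248, 248, 147, 146, 145, 147, 113, 114, 239, 245, 245, 244, 245, 245]] [73, 72, 70, 71, 69, 71, 70, 249, 248, 248, 241, 147, 239, 146, 241, 143, 240, 148, 239, 147, 239, 147, 39, 32, 35, 39, 68, 33, 40, 37]
```

```bash
python3 - <<'E'
from h import *
c=shot("wrist");o=ctrl.get_obs();M=q(o["tcp_rot"]).as_matrix();f=c["frame"].astype(int).min(2)
tl=lambda u,v,z:((plane(c,[(u,v)],z)[0]-o["tcp_pos"])@M).round(4)
for v in (176,188):
    h=np.nonzero(f[v,270:375]>120)[0]+270;print("A sides",h[0],h[-1],tl(h[0]-.5,v,.032),tl(h[-1]+.5,v,.032))
for u in (300,335):
    e=[v for v in range(150,190) if f[v,u]>170][0];b=[v for v in range(188,205) if f[v,u]>170 and f[v-2,u]<135][0]
    print("A near",e,tl(u,e-.5,.032),"B near",b,tl(u,b-.5,o["tcp_pos"][2]+.01))
to((.5719,-.1571,.06),-20.9)
E
```

```text
A sides 290 352 [ 0.0281 -0.0245  0.0677] [0.0281 0.0211 0.0677]
A sides 290 350 [ 0.0191 -0.0248  0.0677] [0.0191 0.0199 0.0677]
A near 168 [ 0.0343 -0.0168  0.0677] B near 197 [ 0.0345 -0.011  -0.01  ]
A near 168 [0.0343 0.0084 0.0677] B near 197 [ 0.0345  0.0053 -0.01  ]
rotvec [-0.      0.0013  0.0012] d [ 0.0007 -0.0013  0.0397] G-frame d [ 0.0006 -0.0013  0.0397]
```

```bash
echo '[[0,0,0,0,-0.0011,0.01,0.4],[0,0,0,0,0,0.02,0.4],[0,0,0,0,0,0.02,0.4],[0,0,0,0,0,0.01,0.4],[0,0,0,0,0,0.003,0.4],[0,0,0,0,0,0,0.4],[0,0,0,0,0,0,0.4]]' | python3 nudge.py | grep pos; for i in 1 2 3; do echo '[[0,0,0,0,0,0.002,0.4],[0,0,0,0,0,0,0.4]]' | python3 nudge.py | egrep 'pos|force: \['; done
```

```text
tcp_pos: [0.5726, -0.158, 0.0365]
tcp_pos: [0.5728, -0.1581, 0.0346]
force: [0.8, -0.3, -1.0]
tcp_pos: [0.5723, -0.1579, 0.0318]
force: [0.1, -1.3, -0.7]
tcp_pos: [0.5724, -0.158, 0.0302]
force: [-1.0, 0.6, 2.2]
```

```bash
echo '[[0,0,0,0,0,0,0.6],[0,0,0,0,0,0,0.6],[0,0,0,0,0,0,0.6],[0,0,0,0,0,0.005,0.6],[0,0,0,0,0,0.004,0.6],[0,0,0,0,0,0,0.6],[0,0,0,0,0,0,0.4],[0,0,0,0,0,0,0.4],[0,0,0,0,0,0,0.4],[0,0,0,0,0,0,0.4]]' | python3 nudge.py 60
echo '[[0,0,0,0,0,0,0.6],[0,0,0,0,0,0,0.6],[0,0,0,0,0,0,0.6],[0,0,0,0,0,-0.02,0.6],[0,0,0,0,0,-0.04,0.6],[0,0,0,0,0,-0.04,0.6],[0,0,0,0,0,-0.02,0.6],[0,0,0,0,0,0,0.6],[0,0,0,0,0,0,0.6],[0,0,0,0,0,0,0.6]]' | python3 nudge.py
python3 - <<'E'
from fit import *
c=shot("wrist","w11");n=np.array([np.sin(np.deg2rad(20.9)),np.cos(np.deg2rad(20.9))]);x=np.array([n[1],-n[0]])
for nm,a in (("rodL",(range(145,215,2),228,268,.027)),("rodR",(range(145,215,2),386,416,.027)),("plate",(range(162,225,2),282,366,.04))):
    for k in (0,1):
        d,p=edge(c,*a,k,110);print(nm,k,d.round(2),"y_h",((p-[573.6,-157.3])@n).round(2))
f=c["frame"].astype(int).min(2)
for b in blobs(c,f>135,2500,9000):
    r=cv2.minAreaRect((plane(c,b[2],.04)[:,:2]*1000).astype(np.float32));d=np.array(r[0])-[573.6,-157.3];print(b[0].round(),np.round(r,1) if 0 else r,"h",(d@x).round(2),(d@n).round(2))
to((.5736,-.1573,.1),-20.9)
A=c["bgr"];cv2.imwrite("pics/w11z.png",cv2.resize(A[40:290,170:490],None,fx=2.4,fy=2.4,interpolation=cv2.INTER_CUBIC))
E
```

```text
t: 17.3
tcp_pos: [0.572, -0.1578, 0.0206]
tcp_rot: [-0.0, 0.181, 0.983, 0.0]
force: [0.5, 0.7, -1.8]
gripper_width: 0.511
grip_force: 61.3
t: 18.13
tcp_pos: [0.5718, -0.1577, 0.1399]
tcp_rot: [-0.0, 0.181, 0.983, 0.0]
force: [-0.8, -0.0, 0.1]
gripper_width: 0.6
grip_force: 0.0
rodL 0 -26.15 y_h -85.26
rodL 1 -21.03 y_h -64.53
rodR 0 -21.0 y_h 64.19
rodR 1 -20.94 y_h 74.01
plate 0 -20.55 y_h -23.91
plate 1 -20.92 y_h 21.53
[227.  50.] ((440.0229187011719, -183.33294677734375), (24.556976318359375, 68.13150787353516), 68.73297119140625) h -115.5 -71.97
[323. 198.] ((571.902587890625, -157.97100830078125), (45.329505920410156, 73.16178131103516), 69.01943969726562) h -1.35 -1.23
[322. 283.] ((646.821044921875, -186.6932373046875), (102.06217956542969, 31.69075584411621), 69.05656433105469) h 78.89 -1.34
rotvec [ 0.0003 -0.002  -0.0001] d [-0.002   0.0009  0.0393] G-frame d [-0.0019  0.001   0.0393]
```

```bash
echo '[[0,0,0,0,0.0009,0.03,0.6],[0,0,0,0,0,0.04,0.6],[0,0,0,0,0,0.03,0.6],[0,0,0,0,0,0.012,0.6],[0,0,0,0,0,0.007,0.6],[0,0,0,0,0,0,0.6],[0,0,0,0,0,0,0.6],[0,0,0,0,0,0,0.4],[0,0,0,0,0,0,0.4],[0,0,0,0,0,0,0.4],[0,0,0,0,0,0,0.4]]' | python3 nudge.py 60
echo '[[0,0,0,0,0,0,0.6],[0,0,0,0,0,0,0.6],[0,0,0,0,0,0,0.6],[0,0,0,0,0,-0.02,0.6],[0,0,0,0,0,-0.04,0.6],[0,0,0,0,0,-0.04,0.6],[0,0,0,0,0,-0.02,0.6],[0,0,0,0,0,0,0.6],[0,0,0,0,0,0,0.6],[0,0,0,0,0,0,0.6]]' | python3 nudge.py | grep pos
python3 - <<'E'
from fit import *
c=shot("wrist","w12");n=np.array([np.sin(np.deg2rad(20.9)),np.cos(np.deg2rad(20.9))]);x=np.array([n[1],-n[0]])
for nm,a in (("rodL",(range(145,215,2),228,268,.027)),("rodR",(range(145,215,2),386,416,.027)),("plate",(range(165,225,2),282,366,.04))):
    for k in (0,1):
        d,p=edge(c,*a,k,110);print(nm,k,d.round(2),"y_h",((p-[573.6,-157.3])@n).round(2))
f=c["frame"].astype(int).min(2)
print(f[145:235,315].tolist())
for v in (158,160,162,164,166,168,228,230,232,234):print(v,((plane(c,[(315,v)],.04)[0,:2]*1000-[573.6,-157.3])@x).round(1),end=" ; ")
A=c["bgr"];cv2.imwrite("pics/w12z.png",cv2.resize(A[40:290,170:490],None,fx=2.4,fy=2.4,interpolation=cv2.INTER_CUBIC))
E
```

```text
t: 19.1
tcp_pos: [0.5739, -0.1577, 0.024]
tcp_rot: [0.002, 0.181, 0.983, -0.0]
force: [-0.6, 0.0, 8.0]
gripper_width: 0.509
grip_force: 62.9
tcp_pos: [0.5721, -0.1568, 0.1408]
rodL 0 -21.53 y_h -83.59
rodL 1 -21.07 y_h -64.45
rodR 0 -21.06 y_h 64.25
rodR 1 -20.73 y_h 73.97
plate 0 -20.83 y_h -23.38
plate 1 -20.92 y_h 21.94
[47, 57, 82, 92, 92, 91, 86, 90, 87, 85, 87, 88, 123, 138, 221, 146, 208, 139, 249, 254, 254, 254, 254, 254, 254, 254, 254, 254, 254, 254, 253, 253, 254, 253, 254, 254, 253, 253, 253, 253, 253, 253, 253, 253, 253, 253, 253, 253, 253, 253, 253, 253, 253, 253, 253, 253, 253, 253, 253, 253, 253, 253, 253, 253, 253, 252, 231, 217, 215, 177, 182, 212, 216, 216, 216, 216, 216, 218, 218, 215, 215, 218, 215, 219, 218, 215, 216, 216, 215, 216]
158 -37.9 ; 160 -36.3 ; 162 -34.6 ; 164 -32.9 ; 166 -31.3 ; 168 -29.6 ; 228 24.0 ; 230 25.9 ; 232 27.8 ; 234 29.7 ;
```

View pics/w12z.png

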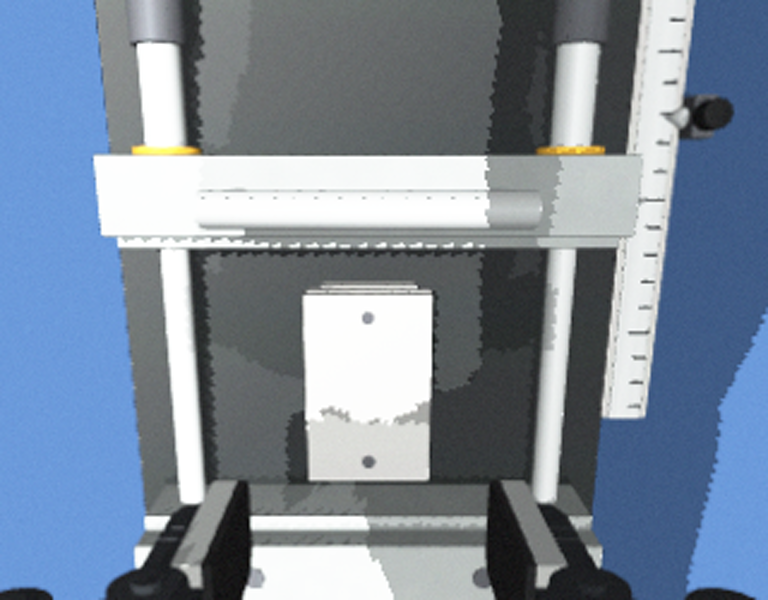

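The stack lies square on the block, with the top plate spanning (303–432, 290–480) in the crop and centred between the rods. The pointer and the index at (690,118) are clear. Next I'll turn 90° for the handle.

```bash
python3 -c "
from h import *
print(ctrl.get_obs()['joint_positions'].round(2))"
echo '[[0,0,0.1208,0,0,0,0.6],[0,0,0.1208,0,0,0,0.6],[0,0,0.1208,0,0,0,0.6],[0,0,0.1208,0,0,0,0.6],[0,0,0.1208,0,0,0,0.6],[0,0,0.1208,0,0,0,0.6],[0,0,0.1208,0,0,0,0.6],[0,0,0.1208,0,0,0,0.6],[0,0,0.1208,0,0,0,0.6],[0,0,0.1208,0,0,0,0.6],[0,0,0.1208,0,0,0,0.6],[0,0,0.1208,0,0,0,0.6],[0,0,0.1208,0,0,0,0.6],[0,0,0,0,0,0,0.6],[0,0,0,0,0,0,0.6]]' | python3 nudge.py
python3 - <<'E'
from h import *
print(ctrl.get_obs()['joint_positions'].round(2))
to((.5129,-.134,.12),69.1)
E
```

```text
[-0.49  0.09 -0.09  1.4   0.   -0.12]
t: 21.23
tcp_pos: [0.5718, -0.1566, 0.1404]
tcp_rot: [-0.001, 0.822, 0.569, -0.0]
force: [-0.1, 0.3, 0.6]
gripper_width: 0.597
grip_force: 0.0
[-0.49  0.09 -0.09  1.4   0.    1.44]
rotvec [-0.0021 -0.0004  0.0041] d [ 0.0004 -0.0631  0.0205] G-frame d [ 0.0001 -0.0631  0.0204]
```

```bash
echo '[[0,0,0.004,0,-0.025,0,0.6],[0,0,0,0,-0.025,0,0.5],[0,0,0,0,-0.013,0.01,0.5],[0,0,0,0,0,0.02,0.5],[0,0,0,0,0,0.02,0.5],[0,0,0,0,0,0.015,0.5],[0,0,0,0,0,0.005,0.5],[0,0,0,0,0,0,0.5],[0,0,0,0,0,0,0.5],[0,0,0,0,0,0,0.5]]' | python3 nudge.py
python3 - <<'E'
from h import *
to((.5129,-.134,.0705),69.1)
c=shot("wrist","w13")
E
```

```text
t: 22.07
tcp_pos: [0.5142, -0.1347, 0.0728]
tcp_rot: [0.001, 0.824, 0.566, 0.0]
force: [-0.6, -0.0, 1.0]
gripper_width: 0.501
grip_force: 0.0
rotvec [ 0.0013  0.0001 -0.0025] d [ 0.0002 -0.0015  0.0023] G-frame d [ 0.0002 -0.0015  0.0023]
```

```bash
echo '[[0,0,0,0,-0.0014,0.002,0.3],[0,0,0,0,0,0,0.1],[0,0,0,0,0,0,0.05],[0,0,0,0,0,0,0.05],[0,0,0,0,0,0,0.05],[0,0,0,0,0,0,0.05],[0,0,0,0,0,0,0.05],[0,0,0,0,0,0,0.05],[0,0,0,0,0,0,0.05]]' | python3 nudge.py 80
python3 - <<'E'
from h import *
c=shot("wrist","w14");S=np.array([.5736,-.1573])
a=np.deg2rad(-20.9);H=np.array([[np.cos(a),np.sin(a)],[-np.sin(a),np.cos(a)]])
for p in ((-.065,.101),(-.0925,.104)):print(proj(c,np.r_[S+H.T@p,.017]).round(1))
g=cv2.cvtColor(c["bgr"],cv2.COLOR_BGR2GRAY);u,v=proj(c,np.r_[S+H.T@[-.08,.102],.017])[0].astype(int);print(u,v)
np.save("w14.npy",g)
s=g[v-24:v+24:2,max(0,u-60):u+60:3]
for r in s:print(''.join(" .:-=+*#%@"[int(x)*9//255] for x in r))
E
```

```text
t: 22.87
tcp_pos: [0.5129, -0.1341, 0.0702]
tcp_rot: [0.001, 0.825, 0.566, 0.0]
force: [4.3, -1.5, 0.7]
gripper_width: 0.084
grip_force: 78.1
[[322.7  61.8]]
[[277.1  56.4]]
297 60
:::::::::..... :::::::::::::::::::::::::
:::::::::: .   -::::::::::::::::::::::::
:::::::::::   .::.::::::::::::::::::::::
:::::::::...  ....::::::::::::::::::::::
-----:::--.:*+=..:---------+++==========
*********++++++=+***********************
**+*********++=*************************
##*###*=####=+=###+####=#####*####-#####
#######-####*=*%%%+%%%%=%%%%%#%%%%-%%%%#
#*#####-##%%*-#%%%+%%%%+%%%%#*%%%%-%%%%#
##*####-##%#*=%%%#+%%%%+%%%%%*%%%%-%%%%#
#%##%%%=%%%%#%%%%%+%%%%#%%%%%*%%%%+%%%%#
##*#%%%%%%%%%%%%%%%%%%%%%%%%#*%%%%%%%%%%
##+%##%#%%%%%%%%%%%%%%%%%%%%#*%%%%%%%%%%
##*########%#%%%%%%%%%%%%%%%##%%%%%%%%%%
###############%##%%%#%%%%%%++#%%#%%%#%%
#####################%######++##%#######
#######################%###***##########
****+**+****************+**+*****+**+**+
**************************######********
+++++++++++++++++++++====-######--------
..........................#####*........
..........................*####*........
..........................*####*........
```

```bash
python3 - <<'E'
import numpy as np
g=np.load("w14.npy")
print("index, cols 262-292");
for v in range(42,62):print(v,' '.join("%3d"%x for x in g[v,264:290]))
print("pointer cols 308-340")
for v in range(56,76):print(v,' '.join("%3d"%x for x in g[v,312:338]))
E
```

```text
index, cols 262-292
42  44  36  40  38  42  35  32  27  24  22  17  19  21  31  33  35  38  38  37  35  39  36  36  38  56  68
43  58  43  34  32  37  38  56  68  86 113 127 132 125 112  98  83  59  42  34  31  36  34  37  34  48  64
44  87  68  43  37  38  33  81 125 151 170 168 156 153 143 133 124 106  79  50  29  38  32  36  46  75  97
45 147 127 108  72  59  57 101 148 166 179 166 146 148 152 157 149 136 115  86  71  80  85  87 123 159 165
46 169 167 170 162 156 156 144 143 155 168 168 167 163 165 166 154 139 121 136 161 160 159 163 178 196 195
47 182 183 191 191 192 190 183 153 144 158 163 171 172 168 162 146 130 129 165 192 193 191 192 194 192 195
48 192 191 192 191 193 192 191 162 136 147 157 164 161 160 154 137 122 147 186 192 191 195 184 173 171 178
49 203 201 197 188 190 198 198 189 155 133 148 152 155 152 143 124 138 183 201 202 196 191 184 169 168 176
50 216 216 211 206 206 212 215 215 177 126 136 143 144 143 134 122 168 213 216 218 214 211 208 209 207 188
51 223 223 222 222 221 224 222 224 207 162 134 134 134 134 123 140 196 224 223 223 225 224 225 227 227 195
52 224 224
[... 2520 characters left out ...]
73 167 165 196 227 228 225 226 227 228 228 228 226 226 226
70 222 224 228 226 225 214 171 149 162 176 181 183 177 171 179 221 223 222 224 225 226 225 226 223 221 223
71 195 197 209 209 208 196 152 151 176 184 194 195 188 179 170 177 182 191 195 208 208 208 204 182 189 190
72 192 193 193 195 197 183 142 163 188 194 201 203 198 188 165 170 159 197 193 193 192 195 183 161 167 195
73 192 192 199 206 206 203 194 197 201 203 209 214 210 203 200 203 205 206 203 202 192 193 194 193 193 190
74 191 186 191 208 210 207 207 206 207 210 216 219 214 203 202 206 209 207 206 201 197 194 193 196 192 193
75 173 143 166 207 208 210 206 208 208 209 208 208 205 208 209 211 209 208 205 196 187 190 187 188 189 187
```

```bash
python3 - <<'E'
from h import *
c=shot("wrist");a=np.deg2rad(-20.9);H=np.array([[np.cos(a),np.sin(a)],[-np.sin(a),np.cos(a)]])
P=[(H@(plane(c,[u],.017)[0,:2]-[.5736,-.1573])*1000).round(1) for u in ((276.5,56),(322.8,64))];print(P)
o=ctrl.get_obs();print((q(o["tcp_rot"]).as_matrix().T@np.r_[-np.cos(a),-np.sin(a),0]).round(3),o["force"])
E
```

```text
[array([-92.8, 104.2]), array([-65. ,  99.8])]
[-0.004 -1.    -0.001] [ 5.33091894 -1.29462106  1.22539044]
```

```bash
echo '[[0,0,0,0,-0.003,0,0.05],[0,0,0,0,-0.006,0,0.05],[0,0,0,0,-0.007,0,0.05],[0,0,0,0,-0.007,0,0.05],[0,0,0,0,-0.005,0,0.05],[0,0,0,0,0,0,0.05],[0,0,0,0,0,0,0.05],[0,0,0,0,0,0,0.05],[0,0,0,0,0,0,0.05],[0,0,0,0,0,0,0.05]]' | python3 nudge.py 100
cat > chk.py <<'E'
from h import *
c=shot("wrist","w"+str(int(ctrl.get_obs()["t"]*100)));g=cv2.cvtColor(c["bgr"],cv2.COLOR_BGR2GRAY)
for v in range(44,76):print(v,' '.join("%3d"%x for x in g[v,306:340]))
a=np.deg2rad(-20.9);x=np.array([np.cos(a),np.sin(a)])
print("mm/px",(plane(c,[(324,60)],.017)-plane(c,[(323,60)],.017))[0,:2]@x*1000,"per row",(plane(c,[(323,61)],.017)-plane(c,[(323,60)],.017))[0,:2]@x*1000)
E
python3 chk.py
```

```text
t: 23.8
tcp_pos: [0.4874, -0.1244, 0.0702]
tcp_rot: [0.001, 0.825, 0.566, 0.001]
force: [8.2, -1.7, -1.6]
gripper_width: 0.081
grip_force: 97.8
44  97  89  82  78  67  41  34  32  36  37  66 115 147 172 182 158 155 149 145 132 116  95  40  34  37  36  54  93 118 116 123 118 121 121
45 161 161 149 128 121 112 103  85  80  77  96 138 161 175 171 145 142 148 157 149 133 118  81  80  80  82 107 162 174 171 174 169 173 172
46 192 192 186 172 172 172 168 158 157 142 111 138 149 166 165 157 160 158 166 155 139 129 154 156 160 157 164 190 189 191 189 193 193 188
47 191 191 190 190 190 191 193 189 191 174 124 127 139 155 164 166 173 165 156 145 135 160 186 191 192 190 189 192 187 190 188 190 190 190
48 179 192 189 190 190 190 191 192 192 184 161 129 128 146 153 156 160 158 149 134 140 180 190 191 187 172 171 178 190 187 190 188 191 185
49 179 199 198 196 196 190 190 193 198 196 187 145 125 135 144 152 151 146 139 133 169 197 204 200 198 182 180 182 175 159 186 204 199 198
50 210 218 215 215 214 207 205 208 216 214 208 178 116 119 136 143 145 138 130 156 207 218 219 217 217 215 218 209 160 112
[... 2847 characters left out ...]
 138 154 176 185 190 190 184 175 159 166 187 190 195 205 207 209 202 184 186 191 190 193
72 192 181 158 160 167 190 192 190 193 193 192 181 145 162 188 193 202 203 196 180 162 165 169 192 192 191 190 190 184 156 163 191 188 193
73 190 193 190 189 189 192 191 193 193 204 203 203 191 198 194 202 210 213 206 197 200 201 203 203 204 196 191 190 190 188 189 190 190 191
74 193 191 190 190 191 190 188 184 190 206 205 205 205 206 201 206 214 218 210 200 202 205 208 207 206 197 191 191 189 192 191 192 191 192
75 186 180 183 181 183 180 170 139 165 204 208 205 206 205 206 209 207 206 207 204 209 207 207 206 203 194 187 183 184 183 184 182 183 185
mm/px 0.6050850159164424 per row -0.0021661811661916317
```

```bash
echo '[[0,0,0,0,-0.0006,0,0.05],[0,0,0,0,0,0,0.05],[0,0,0,0,0,0,0.05],[0,0,0,0,0,0,0.05],[0,0,0,0,0,0,0.05],[0,0,0,0,0,0,0.05]]' | python3 nudge.py
python3 chk.py | cut -c 30-130 | sed -n '1,16p;18,32p'
python3 - <<'E'
from h import *
c=shot("wrist","final");f=c["frame"].astype(int).min(2)
b=[x for x in blobs(shot("top","topf"),np.zeros((400,640)),1,2)]
E
```

```text
t: 24.35
tcp_pos: [0.4869, -0.1242, 0.0702]
tcp_rot: [0.001, 0.825, 0.566, 0.001]
force: [8.4, -3.9, -1.4]
gripper_width: 0.083
grip_force: 97.7
3  34  33  38  43  69 117 156 186 183 157 158 149 147 135 112  89  38  36  35  36  49  96 118 118 120
8 100  83  82  78  96 139 163 174 172 146 145 146 156 143 136 114  69  81  81  89 122 163 171 173 173
4 167 161 158 143 113 138 154 163 165 159 158 161 163 153 139 129 153 158 157 164 176 191 189 189 192
2 190 193 189 174 127 130 141 157 162 167 174 166 157 144 133 158 187 190 189 191 193 190 192 192 192
8 192 190 193 186 155 120 133 146 156 159 163 159 147 132 138 180 190 190 186 171 172 179 191 187 192
9 190 191 199 199 183 136 126 136 148 150 151 146 137 133 169 200 204 201 194 179 181 183 179 164 203
7 206 210 216 218 205 156 117 124 134 140 144 138 127 150 209 219 218 217 215 216 216 209 162 123 219
4 225 226 226 225 219 182 103 102 126 132 133 126 130 185 227 225 226 226 226 225 226 218 161 118 228
7 226 227 228 228 229 204  94  79 117 124 128 120 150 215 228 227 227 228 228 228 229 221 168 120 228
7 228 227 229 229 227 207 108  83 122
[... 1506 characters left out ...]
 224 226 209 145 149 160 169 171 163 158 185 226 226 227 226 226 226 226 227 228 226 226
1 222 222 225 225 223 199 143 165 177 180 180 174 167 172 217 222 220 222 223 225 225 226 225 222 221
0 192 197 207 207 200 168 154 176 184 191 195 186 176 163 173 203 192 190 196 206 208 209 201 183 186
0 188 194 194 196 185 150 162 190 197 202 206 195 192 175 161 192 195 193 190 191 192 190 185 156 167
9 189 195 204 204 200 194 196 198 202 209 213 206 200 197 198 203 203 202 196 192 192 192 190 191 189
9 189 191 207 206 203 206 206 204 205 216 218 210 200 203 208 205 208 205 198 190 191 192 191 190 191
4 168 164 206 206 205 207 204 208 206 208 205 205 205 204 207 206 209 204 194 187 185 186 186 185 183
```

```bash
echo '[[0,0,0,0,-0.0006,0,0.05],[0,0,0,0,0,0,0.05],[0,0,0,0,0,0,0.05],[0,0,0,0,0,0,0.05],[0,0,0,0,0,0,0.05],[0,0,0,0,0,0,0.05]]' | python3 nudge.py | grep pos
python3 chk.py | awk '{print $1": "; for(i=10;i<=26;i++)printf "%s ",$i; print ""}' | paste - - | sed -n '3,14p;19,28p'
```

```text
tcp_pos: [0.4863, -0.1239, 0.0702]
46: 	157 157 155 137 108 134 156 163 163 147 161 159 165 152 138 128 150 
47: 	191 189 193 175 124 120 143 156 157 157 173 167 156 144 133 156 189 
48: 	190 190 192 184 156 109 131 146 154 158 161 159 148 131 139 179 192 
49: 	191 200 197 202 184 132 126 136 147 153 151 147 139 134 169 204 200 
50: 	208 217 215 214 204 159 126 125 135 142 143 136 125 147 209 220 218 
51: 	225 224 224 227 219 185 110 107 133 133 132 126 131 182 227 225 225 
52: 	229 228 225 227 226 203 89 84 120 125 127 126 161 213 227 228 228 
53: 	228 229 228 228 228 204 99 84 121 117 116 142 208 228 228 227 229 
54: 	227 227 228 227 226 206 107 99 145 109 119 169 229 227 228 228 227 
55: 	227 228 228 226 228 209 122 110 164 113 138 206 228 229 228 228 229 
56: 	230 227 229 229 230 212 126 127 201 175 165 230 229 230 230 230 231 
57: 	230 230 231 232 230 212 129 154 231 224 209 231 231 232 232 231 232 
62: 	230 230 229 231 229 229 231 230 228 226 230 228 230 230 230 231 229 
63: 	229 227 229 229 228 228 229 226 209 204 229 230 230 228 228 229 229 
64: 	227 226 227 228 228 226 224 206 156 172 219 229 229 228 228 228 227 
65: 	227 226 227 226 227 227 214 160 131 142 187 229 228 227 227 227 227 
66: 	226 226 228 225 227 225 210 142 139 142 163 220 227 226 226 225 226 
67: 	226 225 225 225 224 220 196 140 148 151 150 181 226 224 225 222 225 
68: 	226 224 222 224 223 200 140 152 159 162 153 169 215 225 222 225 222 
69: 	226 227 225 226 215 169 148 165 169 172 164 158 186 225 228 227 227 
70: 	220 223 223 223 201 142 164 174 180 180 176 169 176 219 224 225 222 
71: 	198 206 208 200 169 156 178 184 193 192 187 177 162 176 207 202 189
```

```bash
echo '[[0,0,0,0,0.0004,0,0.05],[0,0,0,0,0,0,0.05],[0,0,0,0,0,0,0.05],[0,0,0,0,0,0,0.05],[0,0,0,0,0,0,0.05],[0,0,0,0,0,0,0.05]]' | python3 nudge.py
python3 chk.py | awk '{print $1": "; for(i=10;i<=26;i++)printf "%s ",$i; print ""}' | paste - - | sed -n '3p;5p;7p;9,14p;20,26p'
python3 - <<'E'
from h import *
t=shot("top");s=shot("scene");a=cv2.imread("pics/top0.png").astype(int);b=t["bgr"].astype(int)
for nm,(u,v,r) in dict(heatsink=(231,191,14),meter=(166,260,25),remote=(460,268,30),board=(266,113,18),driver=(230,288,12),can=(482,177,20),reel=(308,114,12)).items():
    print(nm,abs(a-b)[v-r:v+r,u-r:u+r].mean().round(1),end="; ")
E
```

```text
t: 25.55
tcp_pos: [0.4867, -0.1241, 0.0703]
tcp_rot: [0.001, 0.825, 0.566, 0.001]
force: [8.9, -1.9, -2.7]
gripper_width: 0.078
grip_force: 97.7
46: 	156 159 148 122 132 147 159 163 160 162 160 167 159 137 130 156 160 
48: 	193 192 183 161 127 122 144 155 156 163 157 151 137 135 173 189 191 
50: 	209 217 216 212 180 126 120 137 143 143 142 134 150 201 219 222 216 
52: 	228 229 228 227 209 122 68 114 127 124 122 152 218 228 228 228 228 
53: 	228 227 227 229 214 137 66 116 118 120 131 188 229 226 229 228 229 
54: 	228 228 228 228 220 158 83 145 119 115 152 218 228 229 228 229 227 
55: 	228 227 227 228 220 161 99 171 129 124 185 228 229 228 228 228 230 
56: 	229 231 230 230 218 161 105 183 175 170 220 230 230 232 230 231 231 
57: 	231 231 230 231 224 163 120 213 228 220 230 231 232 232 231 233 231 
63: 	228 228 229 229 230 229 229 227 211 204 228 229 229 229 230 230 228 
64: 	230 226 227 228 228 226 217 203 165 183 219 229 228 228 228 227 228 
65: 	228 225 227 227 228 222 185 159 131 141 188 227 228 227 227 228 228 
66: 	226 227 227 226 227 227 211 141 135 140 162 219 226 228 227 227 227 
67: 	224 224 224 223 224 218 191 142 149 152 151 183 224 225 227 226 226 
68: 	223 224 224 221 219 195 146 153 159 161 151 168 215 224 224 223 225 
69: 	226 226 227 226 208 145 151 166 168 171 165 162 187 226 226 228 227 
heatsink 3.2; meter 6.9; remote 3.5; board 3.2; driver 12.0; can 3.6; reel 2.9;
```

```bash
python3 -c "
from workcell import ctrl
print(ctrl.job_done())"
```

```text
the job is handed in; nothing more can be done
None
```

Both plates are stacked on the support block, square and within about 1 mm of centre by the camera. The gripper is holding the spring jaw about 28 mm out, with its pointer within about 0.3 mm of the index point. The job was handed in at about 26 s; no verdict was returned.

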